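# Lay the tall tube post down against the stop

## Robot

A 6-joint arm with a two-finger parallel gripper is mounted at the origin on the work surface. World frame = base frame: x ahead of the robot, y to its left, z up, the work surface at z = 0. Lengths are in m, angles in degrees, forces in N, time in s.
With the tool pointing down it reaches from about 0.225 to 0.725 m from the base axis. Payload 3.1 kg.
Tool frame: the origin (TCP) lies on the mounting face of the last link; the fingertips stand 173 mm ahead of it and the grasp point (between the pads) lies 155 mm ahead of it (manip.grip_depth is the distance from the TCP to the grasp point, in m); z points along the fingers, y is the line along which they close (so a half turn about z gives the same grasp; the last joint's range is limited). The gripper opens to 85 mm and grips with 20 to 120 N. Pads are 22 mm wide; open, the fingers measure 114 mm over their backs; the gripper's body (76 mm by 85 mm) begins 54 mm behind the grasp point. The pads swing forward as they close: fully open they stand 13 mm farther back than shut.
Start: joints at [-71.952, 2.75, 5.684, 92.934, 0, 82.678], TCP at [0.225, -0.474, 0.405] pointing down, gripper open.
Joint ranges: [-166.93, 166.93], [-56.73, 111.36], [-69.38, 81.34], [-121.58, 131.49], [-85.45, 84.26], [-180, 180]. Speed limits (degrees/s): [159.86, 159.86, 180, 180, 180, 180].

## Interface

Orientations are given as a 3x3 rotation matrix whose columns are the frame's x, y, z axes.
In Python, from station import manip, camera gives the robot as it stands. Calls block until the motion is done:
- manip.goto(position, orientation): joint-space move of the TCP to a pose.
- manip.move_linear(position, attitude=None, speed=0.15): straight line of the TCP; attitude=None keeps the orientation; speed is the mean speed in m/s.
- manip.goto_joints(angles): joint-space move.
- manip.move_gripper(opening, grip_force=None): opening from 0.0 (shut) to 1.0 (fully open); grip_force is the grip in N (None keeps the last); returns when the fingers have stopped.
- manip.pause(seconds).
- manip.inverse_kinematics(position, orientation): joint angles nearest the present ones, or None.
- manip.read_state(): the state.
- camera(name): name is "scene" or "side" or "wrist"; returns a dict with "image" (420x560x3 uint8, blue, green, red), "range_z" (420x560 float32, m along the optical axis (not along the pixel's ray), 0 where there is no reading), "fx", "fy", "cx", "cy" (pixels), "dist_coeffs" ([k1, k2, p1, p2, k3] as OpenCV has them; the pictures are not rectified), "R" (3x3) and "t" (3): a world point X has camera coordinates R X + t; the wrist camera has in their place "mount" (4x4, takes a point from camera to tool coordinates, whose origin is the TCP and whose axes are the flange's). Camera axes: x right, y down, z forward; pixel columns grow to the right and rows downward; lengths in m; the calibration is good to about 2 mm. A picture is of the moment at which its call begins: read the wrist's pose just before it.
A pose or a line that the arm cannot do raises manip.PlanningError and nothing moves.
- manip.sign_off(): hands the job in; it is judged then, once.
The state is a dict: "clock": time; "joint_pos": joint angles; "qvel": joint speeds; "tau": joint torques, N m; "ee_pos": TCP position; "ee_rot": TCP orientation; "wrist_force": force on the tool from outside, world axes, zero at the start; "torque": the same for the moment, N m; "finger_gap": opening from 0.0 (shut) to 1.0 (fully open); "grip_force": force on a finger pad.
Only numpy, scipy, OpenCV 4.12 (cv2) and the standard library are available. Lean on these libraries where they do the work, as an engineer would, in place of code of your own. Each camera call takes 0.05 s, during which the arm holds its last target. There are 200 camera calls.

## Task

Tip the tall blue post over, away from the red stop behind it, and let it down gently onto its broad side on the rubber-topped bed, holding it back on its falling side so that it never drops. Then push it along the bed until its foot is square and flush against the stop, near the bed's middle line. Only push and steady the post with the fingers, one on each side if you like, never lift or carry it; leave everything else on the bench where it is and finish clear of the post.

Things in the scene. Friction and masses are not known exactly. Their poses are not given: they have to be found in the camera images.
- bed: Yellow fixed laying bed with a grippy black rubber top (friction about 1) 35 mm above the bench, 100 mm wide (its y), running 165 mm along its own +x from the red stop. Origin: on the bench below the middle of the stop's face; x points from the stop along the bed (the way the post is laid), z up.
- stop_top (a point): Middle of the top edge of the red stop's flat upright face, 66 mm above the bench; the face is 100 mm wide; the stop and its gussets reach 52 mm behind the face. Same axes as the bed.
- bed_end (a point): Middle of the top edge of the bed's open far end, 165 mm from the stop's face. Beyond it is bare bench, so a post lying on the bed overhangs this end with 35 mm of room beneath it. Same axes as the bed.
- post_center (a point): Centre of the blue rectangular steel tube post with closed flat black end caps and a white band near its head: 25 mm thick (its x), 50 mm wide (its y), 180 mm long (its z); 0.4 to 0.65 kg, weight centred. Own axes: z from foot to head, x out of the broad front face that looks away from the stop.
- post_foot (a point): Centre of the post's foot end face, on which it starts standing on the bed: its broad back face 7 to 26 mm in front of the stop, within 10 mm of the bed's middle line and 5 degrees of square. Pushed forward near its head it turns over the bottom edge of its front face; past about 8 degrees it falls by itself unless held back. Same axes as post_center.
- post_head (a point): Centre of the post's head end face (the top while it stands), 180 mm from post_foot; same axes.
- stub: open rust-brown square tube offcut standing on end, 40 x 40 x 110 mm; origin at the centre of its underside; bystander
- spray: spray can with an orange label, 64 mm across, 170 mm tall, standing; origin at the centre of its underside; bystander
- hammer: hammer lying on the bench; bystander
- wrench: steel wrench lying on the bench; bystander
- flange: flat steel ring 84 mm across, 14 mm thick, lying on the bench; bystander
- magnet: small red welding magnet, L-shaped, 75 mm long and 80 mm high; origin at the centre of its underside; bystander
- tin: open metal tin 80 mm across, 75 mm tall, standing; origin at the centre of its underside; bystander
- post: The same post; origin at the centre of its foot end face, same axes.
Mind the look-alikes: they are no part of the job. What is meant by the post is not pink, and is the smaller of those in its own colour.

How it is judged:
By the outcome, as a careful person would: the job done as asked, in the order asked, and still so for the second after the job is handed in, with the robot touching nothing.
It also fails if it takes over 58 s, if anything falls off the work surface, if the arm or the gripper's body presses on something with over 40 N, if the wrist force passes 120 N, or if a joint passes its speed limit or range.

## Working session

There is one attempt and no reset: what is moved stays moved. The work goes in short steps, each a Python script; the robot and the scene stay as the last script left them, time stands still between calls to the robot, and variables do not carry over. Pictures are saved under pics/ and viewed, at most 10 in all, crops included, and the job is handed in when it is done.

```bash
mkdir -p pics; ls; python3 - <<'E'
from station import manip, camera
import cv2,numpy as np
for n in ("scene","side"):
    c=camera(n); cv2.imwrite(f"pics/{n}0.png",c["image"])
    print(n,c["fx"],c["fy"],c["cx"],c["cy"],c["dist_coeffs"],np.round(-np.array(c["R"]).T@c["t"],3),np.round(np.array(c["R"])[2],2))
s=manip.read_state(); print(s)
E
```

```text
pics
scene 531.254801273053 531.254801273053 268.8129222139336 211.96941631785896 [-0.02747594  0.          0.          0.          0.        ] [ 1.375 -0.037  1.506] [-0.51  0.04 -0.86]
side 512.7167070187285 512.7167070187285 280.76505372366444 207.0486154392976 [0.0359957 0.        0.        0.        0.       ] [-0.052  0.828  1.059] [ 0.44 -0.58 -0.68]
{'clock': 0.1, 'joint_pos': array([-7.19508440e+01,  2.78841675e+00,  5.59806568e+00,  9.29318216e+01,
       -2.47820532e-03,  8.26788765e+01]), 'qvel': array([ 0.07445628, -0.13210219,  0.17217504, -0.04614028,  0.04084675,
       -0.00921192]), 'tau': array([ 2.47773642e-03, -3.39852118e+01,  3.20934856e+01,  1.57861761e-02,
       -1.01701039e-04, -5.54406270e-06]), 'ee_pos': array([ 0.2248794 , -0.47418946,  0.40361382]), 'ee_rot': array([[ 9.03557730e-01,  4.28465794e-01, -7.01785359e-04],
       [ 4.28466308e-01, -9.03555514e-01,  2.01398415e-03],
       [ 2.28821288e-04, -2.12044233e-03, -9.99997726e-01]]), 'wrist_force': array([0.54136526, 0.00597788, 0.74025421]), 'torque': array([ 0.00406071, -0.00677212,  0.00897817]), 'grip_force': 0.0, 'finger_gap': 1.0005282564646403}
```

View pics/scene0.png

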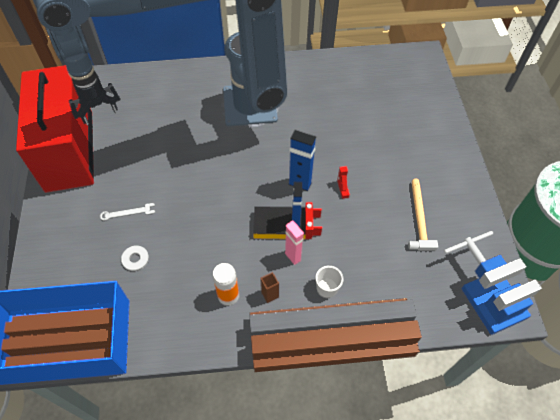

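View pics/side0.png

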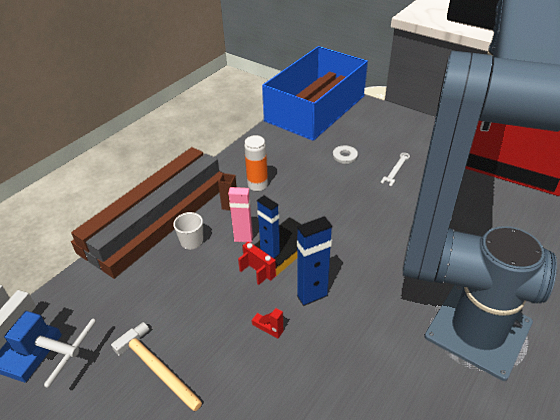

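Candidates for the post, scene (col,row) / side: the blue post standing on the bed (298,205)/(268,225); a larger blue post beside it (302,160)/(313,262); a pink post (294,242)/(240,215). The description (not pink, the smaller blue one) picks the blue post on the bed. I'll check it in a close crop.

```bash
cat > h.py <<'E'
from station import manip, camera
import cv2,numpy as np
def cloud(name):
    c=camera(name); K=np.array([[c["fx"],0,c["cx"]],[0,c["fy"],c["cy"]],[0,0,1]])
    v,u=np.mgrid[0:420,0:560]
    p=cv2.undistortPoints(np.stack([u,v],-1).reshape(-1,1,2).astype(np.float64),K,np.array(c["dist_coeffs"])).reshape(420,560,2)
    z=c["range_z"]; P=np.dstack([p[...,0]*z,p[...,1]*z,z])
    W=(P-np.array(c["t"]))@np.array(c["R"])
    rays=np.dstack([p,np.ones((420,560))])@np.array(c["R"])
    return c,W,rays,-np.array(c["R"]).T@np.array(c["t"]),z>0
E
python3 - <<'E'
from h import *
ims=[]
for n,(u0,u1,v0,v1) in (("scene",(240,340,120,270)),("side",(220,340,170,320))):
    c,W,r,o,ok=cloud(n); 
    ims.append(cv2.resize(c["image"][v0:v1,u0:u1],None,fx=3.6,fy=3.6,interpolation=cv2.INTER_CUBIC))
    hsv=cv2.cvtColor(c["image"],cv2.COLOR_BGR2HSV); H,S,V=cv2.split(hsv)
    roi=np.zeros((420,560),bool); roi[v0:v1,u0:u1]=1
    for nm,m in (("blue",(H>100)&(H<130)&(S>120)),("red",((H<6)|(H>174))&(S>150)),("yellow",(H>18)&(H<32)&(S>120)&(V>90)),("pink",(H>160)&(S>60)&(S<150)&(V>120)),("dark",V<45)):
        m=(m&roi&ok).astype(np.uint8); k,l,st,ce=cv2.connectedComponentsWithStats(m)
        for i in range(1,k):
            if st[i,4]>40:
                p=W[l==i]; print(n,nm,st[i],np.round(np.percentile(p,[2,50,98],axis=0),3).tolist())
cv2.imwrite("pics/crop1.png",np.hstack(ims))
E
```

```text
scene blue [291 139  24  14 190] [[0.378, 0.11, 0.207], [0.393, 0.141, 0.231], [0.409, 0.178, 0.25]]
scene blue [289 153  25  37 649] [[0.374, 0.109, 0.007], [0.393, 0.144, 0.102], [0.408, 0.18, 0.181]]
scene blue [291 206  11  20 145] [[0.51, 0.095, 0.036], [0.558, 0.109, 0.108], [0.563, 0.13, 0.157]]
scene red [305 207  17  32 350] [[0.509, 0.137, -0.001], [0.56, 0.157, 0.047], [0.591, 0.193, 0.071]]
scene yellow [253 233  33   6 158] [[0.567, -0.028, -0.007], [0.575, 0.022, 0.013], [0.582, 0.07, 0.03]]
scene pink [286 220  18  23 121] [[0.56, 0.068, 0.033], [0.655, 0.087, 0.163], [0.674, 0.128, 0.182]]
scene pink [285 236  17  29 319] [[0.634, 0.068, -0.002], [0.664, 0.087, 0.063], [0.674, 0.111, 0.126]]
scene dark [301 208   4  24  79] [[0.496, 0.126, 0.027], [0.538, 0.135, 0.034], [0.574, 0.143, 0.04]]
scene dark [266 214  26  19 315] [[0.516, 0.016, 0.027], [0.545, 0.052, 0.034], [0.574, 0.095, 0.042]]
side blue [257 201  21  17 175] [[0.508, 0.105, 0.184], [0.522, 0.123, 0.2], [0.557, 0.128, 0.214]]
side blue [258 215  22  43 672] [[0.508, 0.069, 0.033], [0.523, 0.123, 0.104],
[... 244 characters left out ...]
 241  38  44 858] [[0.489, 0.125, 0.003], [0.533, 0.164, 0.042], [0.587, 0.196, 0.067]]
side red [252 308  31  12 214] [[0.373, 0.246, -0.0], [0.391, 0.287, 0.067], [0.448, 0.298, 0.082]]
side yellow [276 251  21  24 157] [[0.479, 0.066, 0.001], [0.485, 0.105, 0.016], [0.489, 0.145, 0.032]]
side pink [228 187  22  17 322] [[0.621, -0.084, -0.002], [0.643, 0.095, 0.172], [0.789, 0.112, 0.181]]
side pink [230 205  22  38 650] [[0.62, 0.076, 0.003], [0.638, 0.1, 0.069], [0.661, 0.113, 0.13]]
side dark [257 196  21  14 142] [[0.509, 0.098, 0.209], [0.534, 0.112, 0.214], [0.559, 0.124, 0.217]]
side dark [ 274  217   58   51 1056] [[0.352, -0.02, 0.029], [0.5, 0.082, 0.035], [0.567, 0.174, 0.253]]
```

View pics/crop1.png

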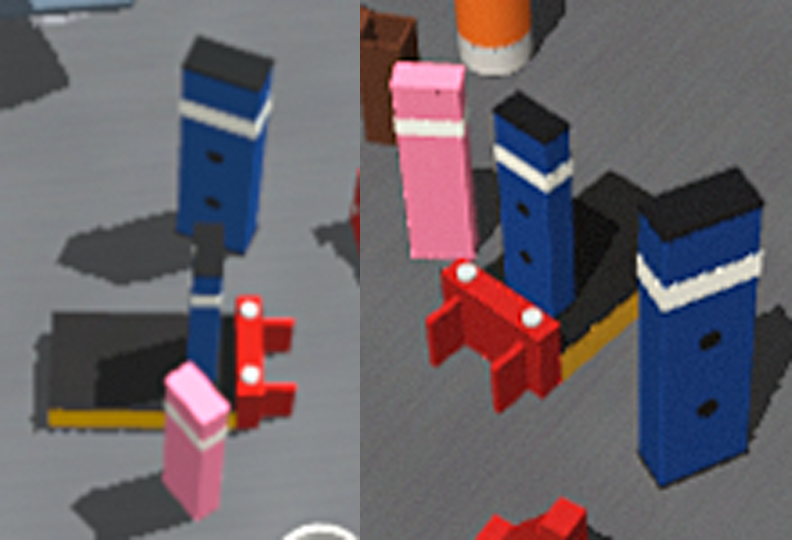

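The crop confirms the choice: the smaller blue post stands on the black bed in front of the red stop at scene (298,205) / side (268,225). The large blue post and the pink post stand on the bench beside the bed. Next I measure the bed and post frames, the bystanders, and whether the planned poses are reachable.

```bash
python3 - <<'E'
from h import *
def fit(p): # line fit in xy w/ robust
    vx,vy,x,y=cv2.fitLine(p[:,:2].astype(np.float32),cv2.DIST_HUBER,0,0.001,0.001).ravel()
    return np.round([np.degrees(np.arctan2(vy,vx)),x,y],4), np.std((p[:,0]-x)*vy-(p[:,1]-y)*vx).round(4)
for n in ("scene","side"):
    c,W,r,o,ok=cloud(n); H,S,V=cv2.split(cv2.cvtColor(c["image"],cv2.COLOR_BGR2HSV))
    X,Y,Z=W[...,0],W[...,1],W[...,2]
    ye=(H>18)&(H<32)&(S>120)&(V>90)&(X>.45)&(X<.62)&(Y>-.05)&(Y<.16)&(Z>.005)&(Z<.031)&ok
    print(n,"yellow",ye.sum(),fit(W[ye]))
    top=ok&(abs(Z-.035)<.008)&(X>.47)&(X<.6)&(Y>-.04)&(Y<.15)&(V<80)&(S<120)
    P=W[top]; print("top n",len(P),np.percentile(P,[1,99],axis=0).round(4).tolist(), Z[top].mean())
    # far end by row
    q=[]
    for xx in np.arange(.5,.58,.005):
        s=P[abs(P[:,0]-xx)<.004]
        if len(s)>5:q.append([xx,np.sort(s[:,1])[:2].mean()])
    if q: print("far end",np.round(np.polyfit(*np.array(q).T,1),4),len(q))
    red=((H<6)|(H>174))&(S>140)&ok&(X>.46)&(X<.62)&(Y>.11)&(Y<.21)
    rt=W[red&(Z>.060)&(Z<.072)]; print("redtop",len(rt),np.percentile(rt,[1,50,99],axis=0).round(4).tolist())
    if len(rt)>20: print(" fit",fit(rt), )
    if n=="side":
        rb=W[red&(Z>.01)&(Z<.058)]; print("red back",len(rb),np.percentile(rb,[2,50,98],axis=0).round(4).tolist())
    bl=((H>100)&(H<130)&(S>100)|(V>150)&(S<60))&ok&(X>.49)&(X<.58)&(Y>.08)&(Y<.14)&(Z>.05)&(Z<.205)
    b=W[bl]; print("post pts",len(b))
    # normals by clustering: fit per face
    if n=="side":
        A=b[(b[:,0]>.515)&(b[:,0]<.553)]; B=b[(b[:,0]<.514)]
        print(" backface",len(A),fit(A)); print(" sideface(-x)",len(B),fit(B), np.percentile(b,[1,99],axis=0).round(4).tolist())
    else: print(" sideface(+x)",fit(b[b[:,0]>.55]),np.percentile(b,[1,50,99],axis=0).round(4).tolist())
    tp=ok&(abs(Z-.215)<.006)&(X>.49)&(X<.58)&(Y>.08)&(Y<.14)
    t=W[tp]; print(" topcap",len(t),t.mean(0).round(4),cv2.minAreaRect(t[:,:2].astype(np.float32)*1000))
    oth=ok&(Z>.02)&(X>.3)&(X<.85)&(Y>-.5)&(Y<.4)
    k,l,st,ce=cv2.connectedComponentsWithStats(oth.astype(np.uint8))
    if n=="scene":
        for i in range(1,k):
            if st[i,4]>60: print("  obj",np.percentile(W[l==i],[2,98],axis=0).round(3).tolist())
E
```

```text
scene yellow 127 (array([8.36701e+01, 5.75300e-01, 2.53000e-02], dtype=float32), np.float64(0.0018))
top n 1016 [[0.4798, -0.0245, 0.028], [0.5775, 0.1403, 0.0418]] 0.0345975983679787
far end [-0.026  -0.0083] 16
redtop 135 [[0.4932, 0.1373, 0.0605], [0.5418, 0.1509, 0.0654], [0.5906, 0.1646, 0.071]]
 fit (array([-5.0038,  0.5433,  0.1509], dtype=float32), np.float64(0.0068))
post pts 184
 sideface(+x) (array([83.3048,  0.5593,  0.1107], dtype=float32), np.float64(0.0018)) [[0.5541, 0.095, 0.0573], [0.559, 0.108, 0.1299], [0.5635, 0.1191, 0.2029]]
 topcap 135 [0.5352 0.1097 0.2146] ((534.250244140625, 109.92032623291016), (23.606054306030273, 54.11765670776367), 82.9905776977539)
  obj [[0.371, -0.016, 0.025], [0.67, 0.18, 0.251]]
  obj [[0.376, 0.273, 0.021], [0.443, 0.297, 0.083]]
  obj [[0.735, -0.148, 0.026], [0.791, -0.089, 0.174]]
  obj [[0.725, 0.145, 0.022], [0.8, 0.217, 0.079]]
  obj [[0.744, -0.019, 0.023], [0.792, 0.03, 0.112]]
  obj [[0.746, -0.498, 0.025], [0.846, -0.417, 0.15]]
  obj [[0.834, -0.05, 0.042], [0.843, 0.39, 0.056]]
side yellow 129 (array([84.0739,  0.4842,  0.1057], dtype=float32), np.float64(0.0012))
top n 696 [[0.4831, -0.0237, 0.0289], [0.5809, 0.1325, 0.0383]] 0.033493347296149
far end [-0.7128  0.3745] 16
redtop 217 [[0.4896, 0.1399, 0.0601], [0.5371, 0.1559, 0.0644], [0.5881, 0.1685, 0.069]]
 fit (array([-6.0168,  0.5404,  0.1551], dtype=float32), np.float64(0.0069))
red back 541 [[0.4887, 0.1248, 0.0107], [0.5271, 0.1665, 0.0354], [0.582, 0.1974, 0.0564]]
post pts 823
 backface 428 (array([-7.8443,  0.5337,  0.1242], dtype=float32), np.float64(0.0012))
 sideface(-x) 307 (array([82.8463,  0.5105,  0.1167], dtype=float32), np.float64(0.0013)) [[0.507, 0.104, 0.0514], [0.5597, 0.1289, 0.2027]]
 topcap 178 [0.533  0.1133 0.2132] ((533.8929443359375, 112.48873138427734), (28.727399826049805, 52.28248596191406), 81.72917175292969)
```

```bash
cat >> h.py <<'E'
PSI=np.radians(83.3); C=np.array([.534,.111])        # post axis yaw (towards stop), post centre xy
b=np.array([-np.cos(PSI),-np.sin(PSI),0]); up=np.array([0,0,1.])
PIV=np.r_[C,.035]+.0125*b                            # front bottom edge
GD=manip.grip_depth
FLIP=1
def rot(phi):
    z=-np.sin(phi)*b-np.cos(phi)*up; y=FLIP*(np.cos(phi)*b-np.sin(phi)*up)
    return np.column_stack([np.cross(y,z),y,z])
def pose(th,phi,g,dE=.025,dn=0.):
    """TCP pose with the front pad (gap g) touching the post's head front edge, dE behind grasp point"""
    th,phi=np.radians([th,phi]); R=rot(phi)
    E=PIV+.18*(np.sin(th)*b+np.cos(th)*up)
    G=E+dE*R[:,2]-(g/2-dn)*R[:,1]*FLIP
    return G-GD*R[:,2],R
PHI=lambda th: th if th<60 else 60+(th-60)*17/30
E
python3 - <<'E'
import h; from h import *
print(GD)
for f in (1,-1):
    h.FLIP=f
    for th in (0,0.01,20,40,60,75,90):
        p,R=pose(th,PHI(th),.034); 
        if th==0: p=p+[0,0,.12]
        q=manip.inverse_kinematics(p,R); print(f,th,p.round(3),None if q is None else np.round(q,1))
R=np.column_stack([[0,0,0]]*3)
e=np.array([np.cos(np.radians(84.1)),np.sin(np.radians(84.1)),0]); n=np.array([e[1],-e[0],0])
for s in (1,-1):
    y=s*n; z=-up; R=np.column_stack([np.cross(y,z),y,z])
    for k in (-.09,-.046):
        q=manip.inverse_kinematics(.52*n+k*e+[0,0,.198],R); print("push",s,None if q is None else np.round(q,1))
E
```

```text
0.1547
1 0 [0.535 0.115 0.465] [   5.2    7.5   17.7  100.2    0.  -168.1]
1 0.01 [0.535 0.115 0.345] [   5.2    5.7    2.    86.3    0.  -168.1]
1 20 [0.522 0.009 0.332] [-11.7   2.   -4.3  85.5  19.9 174.6]
1 40 [ 0.511 -0.086  0.283] [-26.7   9.6  -5.1  91.3  37.2 154.6]
1 60 [ 0.502 -0.159  0.205] [-36.8  26.8  -0.3 103.9  48.5 130.8]
1 75 [ 0.499 -0.188  0.145] [-40.   38.2   3.7 109.9  51.  119.1]
1 90 [ 0.497 -0.202  0.081] [-41.7  50.3   8.8 116.5  52.9 107.8]
-1 0 [0.535 0.115 0.465] [  5.2   7.5  17.7 100.2   0.   11.9]
-1 0.01 [0.535 0.115 0.345] [ 5.2  5.7  2.  86.3  0.  11.9]
-1 20 [0.522 0.009 0.332] [-11.7   2.   -4.3  85.5  19.9  -5.4]
-1 40 [ 0.511 -0.086  0.283] [-26.7   9.6  -5.1  91.3  37.2 -25.4]
-1 60 [ 0.502 -0.159  0.205] [-36.8  26.8  -0.3 103.9  48.5 -49.2]
-1 75 [ 0.499 -0.188  0.145] [-40.   38.2   3.7 109.9  51.  -60.9]
-1 90 [ 0.497 -0.202  0.081] [-41.7  50.3   8.8 116.5  52.9 -72.2]
push 1 [-23.    6.5 -14.1  69.4   0.   72.9]
push 1 [-18.3   5.7 -15.   69.3   0.   77.6]
push -1 [ -23.     6.5  -14.1   69.4    0.  -107.1]
push -1 [ -18.3    5.7  -15.    69.3    0.  -102.4]
```

```bash
sed -i 's/^FLIP=1/FLIP=-1/' h.py; python3 - <<'E'
from h import *
manip.move_gripper(.40)
p,R=pose(0,0,.025); 
manip.goto(p+[0,0,.12],R); manip.move_linear(p+[0,0,.045],speed=.12)
s=manip.read_state(); print(s["clock"],s["finger_gap"],s["wrist_force"].round(2),(s["ee_pos"]-p).round(4))
ims=[]
for n,(u0,u1,v0,v1) in (("scene",(260,350,130,250)),("side",(215,315,130,270))):
    c=camera(n); ims.append(cv2.resize(c["image"][v0:v1,u0:u1],(396,530),interpolation=cv2.INTER_CUBIC))
cv2.imwrite("pics/a1.png",np.hstack(ims))
c=camera("wrist"); print(c["mount"])
E
```

```text
3.9917 0.40257898853783947 [ 0.01  0.01 -0.14] [ 0.0001 -0.0002  0.0458]
[[ 4.89609121e-04 -9.48122423e-01 -3.17905067e-01  8.10788107e-02]
 [ 9.99999850e-01  5.42238203e-04 -7.70643598e-05 -5.36623671e-04]
 [ 2.45446720e-04 -3.17904982e-01  9.48122546e-01  3.07899367e-02]
 [ 0.00000000e+00  0.00000000e+00  0.00000000e+00  1.00000000e+00]]
```

View pics/a1.png

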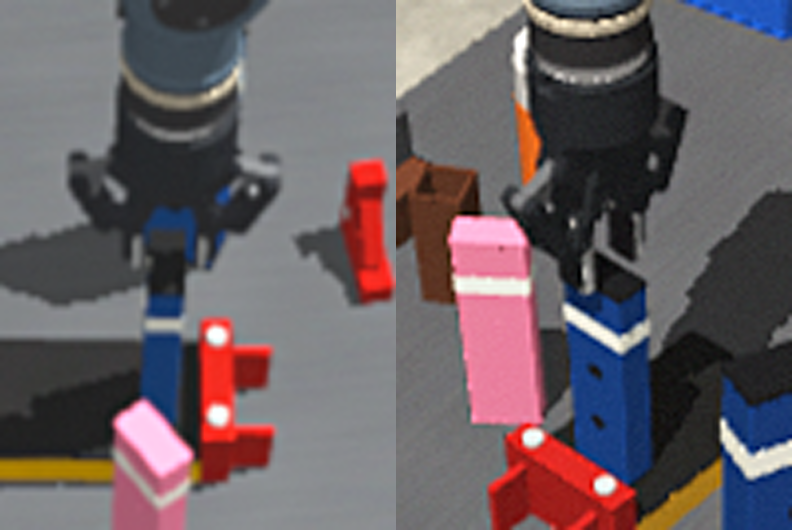

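The crop shows the fingers straddling the post's head edge-on: scene crop about (165,250), side crop about (600,280). The outer knuckles bulge well beyond the fingers, so I measure the gripper's extent in tool coordinates before the low pose.

```bash
python3 - <<'E'
from h import *
s=manip.read_state(); R=s["ee_rot"]; t=s["ee_pos"]
Ps=[]
for n in ("scene","side"):
    c,W,r,o,ok=cloud(n); T=(W-t)@R
    m=ok&(abs(T[...,0])<.06)&(abs(T[...,1])<.1)&(T[...,2]>-.15)&(T[...,2]<.2)&(W[...,2]>.219)
    Ps.append(T[m])
for P in Ps:
    print("--")
    for d in np.arange(-.15,.2,.015):
        q=P[abs(P[:,2]-d)<.0075]
        if len(q)>3: print(d.round(3),len(q),"x",np.percentile(q[:,0],[2,98]).round(3),"y",np.percentile(q[:,1],[1,99]).round(3))
print(max(p[:,2].max() for p in Ps))
E
```

```text
--
-0.15 82 x [-0.049  0.02 ] y [-0.046  0.046]
-0.135 158 x [-0.049  0.015] y [-0.044  0.047]
-0.12 104 x [-0.047 -0.032] y [-0.038  0.041]
-0.105 52 x [-0.046  0.002] y [-0.035  0.031]
-0.09 56 x [-0.038 -0.02 ] y [-0.029  0.028]
-0.075 113 x [-0.037  0.016] y [-0.043  0.032]
-0.06 117 x [-0.038  0.003] y [-0.035  0.034]
-0.045 96 x [-0.036 -0.008] y [-0.034  0.035]
-0.03 75 x [-0.034 -0.01 ] y [-0.032  0.032]
-0.015 94 x [-0.035  0.001] y [-0.034  0.034]
-0.0 139 x [-0.037 -0.002] y [-0.036  0.035]
0.015 95 x [-0.037 -0.012] y [-0.036  0.035]
0.03 90 x [-0.039 -0.011] y [-0.036  0.036]
0.045 41 x [-0.037 -0.009] y [-0.035  0.037]
0.06 60 x [-0.021  0.007] y [-0.052  0.05 ]
0.075 181 x [-0.02   0.012] y [-0.065  0.066]
0.09 105 x [-0.019 -0.001] y [-0.059  0.06 ]
0.105 79 x [-0.018  0.009] y [-0.054  0.058]
0.12 115 x [-0.013  0.013] y [-0.048  0.05 ]
0.135 27 x [-0.014  0.   ] y [-0.034  0.029]
0.15 27 x [-0.013  0.004] y [-0.027  0.03 ]
0.165 25 x [-0.022 -0.003] y [-0.028  0.027]
--
-0.15 190 x [-0.026  0.047] y [-0.039  0.048]
-0.135 322 x [-0.025  0.047] y [-0.044  0.048]
-0.1
[... 229 characters left out ...]
0.045 201 x [-0.016  0.036] y [-0.021  0.037]
-0.03 161 x [-0.012  0.035] y [-0.015  0.037]
-0.015 172 x [-0.017  0.035] y [-0.025  0.037]
-0.0 237 x [-0.022  0.038] y [-0.024  0.039]
0.015 187 x [-0.015  0.04 ] y [-0.014  0.04 ]
0.03 174 x [-0.016  0.039] y [-0.016  0.04 ]
0.045 102 x [-0.014  0.038] y [-0.011  0.041]
0.06 93 x [-0.006  0.02 ] y [-0.009  0.049]
0.075 265 x [-0.008  0.021] y [-0.062  0.068]
0.09 176 x [-0.008  0.019] y [-0.062  0.066]
0.105 175 x [-0.012  0.018] y [-0.056  0.06 ]
0.12 156 x [-0.009  0.015] y [-0.049  0.054]
0.135 69 x [-0.01   0.014] y [-0.037  0.035]
0.15 82 x [-0.01   0.013] y [-0.023  0.034]
0.165 65 x [-0.01   0.013] y [-0.025  0.032]
0.17186989767613875
```

```bash
cat >> h.py <<'E'
PHI=lambda th: th if th<50 else 50+(th-50)*13/40
DE=.005
def go(th,g,speed=.06,phi=None,dn=0.):
    p,R=pose(th,PHI(th) if phi is None else phi,g,DE,dn)
    manip.move_linear(p,R,speed); s=manip.read_state(); f=s["wrist_force"]
    print(th,round(s["clock"],2),round(s["finger_gap"],3),"f_b,f_z",np.round([f@b,f[2]],2))
def snap(fn,boxes):
    ims=[]
    for n,(u0,u1,v0,v1) in boxes:
        c=camera(n); ims.append(cv2.resize(c["image"][v0:v1,u0:u1],(396,530),interpolation=cv2.INTER_CUBIC))
    cv2.imwrite(fn,np.hstack(ims))
E
python3 - <<'E'
from h import *
p,R=pose(0,0,.025,DE); manip.move_linear(p,speed=.06)
g=.034
for th in (3,6,9,12,15,18,21,25): go(th,g,.04)
manip.move_gripper(.48); g=.041; print(manip.read_state()["clock"])
for th in (30,35): go(th,g)
snap("pics/a2.png",(("scene",(230,330,120,254)),("side",(215,340,130,297))))
E
```

```text
3 5.28 0.402 f_b,f_z [ 0.14 -0.19]
6 5.86 0.402 f_b,f_z [-0.33 -0.19]
9 6.44 0.403 f_b,f_z [ 1.16 -1.2 ]
12 7.03 0.399 f_b,f_z [-0.06 -0.5 ]
15 7.61 0.397 f_b,f_z [-0.05  0.36]
18 8.19 0.404 f_b,f_z [-0.15 -0.12]
21 8.78 0.399 f_b,f_z [ 0.26 -0.6 ]
25 9.5 0.401 f_b,f_z [0.56 0.14]
9.7417
30 10.32 0.479 f_b,f_z [ 0.98 -1.25]
35 10.95 0.48 f_b,f_z [ 0.45 -1.21]
```

View pics/a2.png

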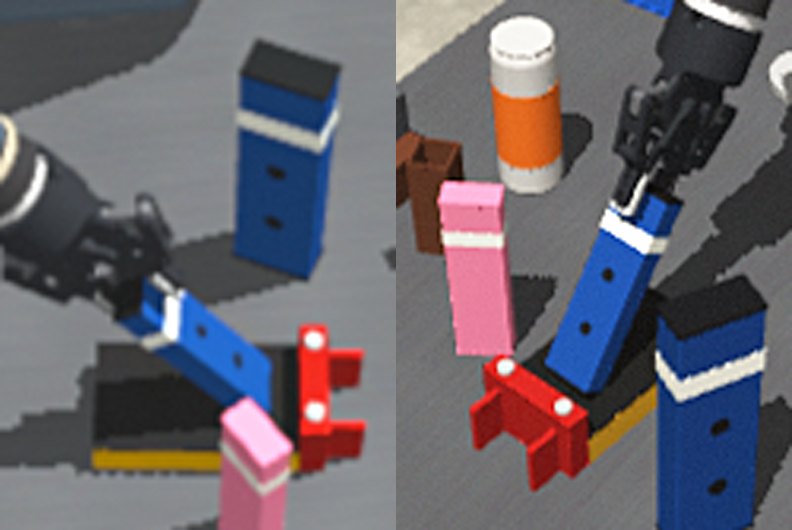

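The post leans about 40° with its foot edge still on the bed, and its head is held between the fingers: scene crop (140,290), side crop (640,200). I continue the let-down.

```bash
python3 - <<'E'
from h import *
manip.move_gripper(.55); g=.047
for th in (40,45,50,55,60,65,70,75,80): go(th,g)
for th in (84,87,89): go(th,g,.03)
snap("pics/a3.png",(("scene",(210,310,150,284)),("side",(215,340,130,297))))
c,W,r,o,ok=cloud("side"); H,S,V=cv2.split(cv2.cvtColor(c["image"],cv2.COLOR_BGR2HSV))
m=ok&(H>100)&(H<130)&(S>100)&(W[...,0]>.47)&(W[...,0]<.58)&(W[...,1]<.12)&(W[...,1]>-.06)
P=W[m]; a=(P-PIV)@-b; print(len(P),np.percentile(P,[1,50,99],axis=0).round(4).tolist())
t=P[P[:,2]>.045]; A=np.c_[(t-PIV)@b,np.ones(len(t))]; print(np.linalg.lstsq(A,t[:,2],rcond=None)[0])
E
```

```text
40 11.87 0.551 f_b,f_z [ 0.94 -0.62]
45 12.5 0.55 f_b,f_z [ 0.81 -0.72]
50 13.13 0.552 f_b,f_z [ 1.27 -0.94]
55 13.62 0.548 f_b,f_z [ 0.26 -1.3 ]
60 14.1 0.55 f_b,f_z [ 0.08 -1.13]
65 14.58 0.555 f_b,f_z [ 1.   -2.79]
70 15.07 0.548 f_b,f_z [ 0.66 -1.51]
75 15.54 0.548 f_b,f_z [ 1.15 -2.16]
80 16.02 0.549 f_b,f_z [ 0.52 -3.01]
84 16.68 0.553 f_b,f_z [ 0.38 -1.72]
87 17.23 0.552 f_b,f_z [-0.85 -1.98]
89 17.63 0.548 f_b,f_z [ 0.01 -2.85]
697 [[0.4886, -0.0574, 0.0328], [0.5215, 0.0445, 0.0589], [0.5671, 0.0993, 0.0642]]
[0.02413314 0.05730891]
```

View pics/a3.png

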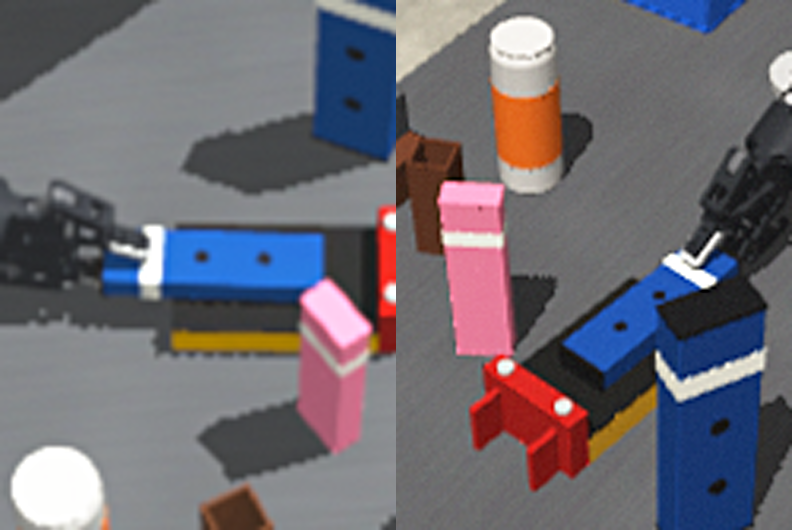

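The post lies almost flat along the bed, its head still resting on the lower finger at scene crop (130,270), side crop (710,255). I lower the last bit until the load leaves the finger, then back out.

```bash
python3 - <<'E'
from h import *
for th in (89.7,90.3,90.9,91.5):
    go(th,.047,.02); manip.pause(.15); f=np.mean([manip.read_state()["wrist_force"][2] for _ in range(3)]); print(f.round(2))
    if f>-.6: break
s=manip.read_state(); manip.move_linear(s["ee_pos"]+[0,0,-.0015],speed=.02)
p=manip.read_state()["ee_pos"]; manip.move_linear(p+.05*b,speed=.06); s=manip.read_state(); print(s["clock"],s["wrist_force"].round(2))
snap("pics/a4.png",(("scene",(210,310,150,284)),("side",(215,340,130,297))))
c,W,r,o,ok=cloud("side"); H,S,V=cv2.split(cv2.cvtColor(c["image"],cv2.COLOR_BGR2HSV))
m=ok&(((H>100)&(H<130)&(S>100))|((V>170)&(S<60)))&(W[...,0]>.47)&(W[...,0]<.58)&(W[...,1]<.12)&(W[...,1]>-.06)
P=W[m]; t=P[P[:,2]>.05]; A=np.c_[(t-PIV)@b,np.ones(len(t))]; print(np.linalg.lstsq(A,t[:,2],rcond=None)[0])
print(cv2.minAreaRect(t[:,:2].astype(np.float32)*1000))
E
```

```text
89.7 18.07 0.551 f_b,f_z [-0.06 -2.32]
-2.17
90.3 18.48 0.551 f_b,f_z [-0.28  0.01]
-0.0
19.8667 [ 0.82  0.19 -0.61]
[0.00154317 0.05797324]
((522.0249633789062, 17.97003173828125), (162.5961456298828, 54.06513977050781), 83.2954330444336)
```

View pics/a4.png

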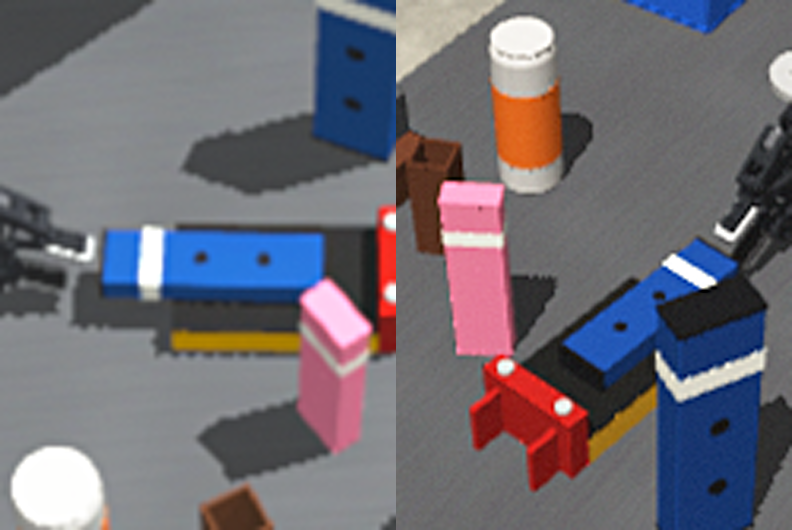

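The post lies flat, free of the fingers, with its head at scene crop (103,262) and the stop about 40 mm beyond its foot. Now I push it home from the head end with both fingers, tool pointing down.

```bash
cat >> h.py <<'E'
e=np.array([np.cos(np.radians(84.1)),np.sin(np.radians(84.1)),0]); nn=np.array([e[1],-e[0],0])
RP=np.column_stack([np.cross(-nn,-up),-nn,-up])
def fe(k=4): return -np.mean([manip.read_state()["wrist_force"]@e for _ in range(k)])
E
python3 - <<'E'
from h import *
p=manip.read_state()["ee_pos"]; manip.move_linear(p+.03*b+[0,0,.16],speed=.15)
base=.518*nn; k=-.07
manip.move_gripper(.32)
manip.goto(base+k*e+[0,0,.28],RP); manip.move_linear(base+k*e+[0,0,.2],speed=.1)
f0=fe(); print(manip.read_state()["clock"],f0)
cont=None
while k<.012:
    k+=.004 if k<-.006 else .001
    manip.move_linear(base+k*e+[0,0,.2],speed=.025); f=fe()-f0; print(round(k,4),f.round(1),end="; ")
    if f>13: break
s=manip.read_state(); print(s["clock"],((s["ee_pos"]-base)@e).round(4))
snap("pics/a5.png",(("scene",(230,330,150,284)),("side",(215,340,130,297))))
E
```

```text
23.3167 -0.642639624397544
-0.066 1.2; -0.062 1.2; -0.058 0.6; -0.054 0.9; -0.05 0.4; -0.046 1.4; -0.042 1.2; -0.038 1.6; -0.034 3.7; -0.03 2.5; -0.026 2.1; -0.022 2.4; -0.018 2.7; -0.014 2.6; -0.01 2.3; -0.006 2.6; -0.005 4.1; -0.004 4.2; -0.003 4.0; -0.002 5.3; -0.001 4.7; 0.0 4.4; 0.001 5.6; 0.002 5.2; 0.003 4.3; 0.004 6.0; 0.005 7.7; 0.006 10.5; 0.007 12.8; 0.008 15.1; 31.75 0.0051
```

View pics/a5.png

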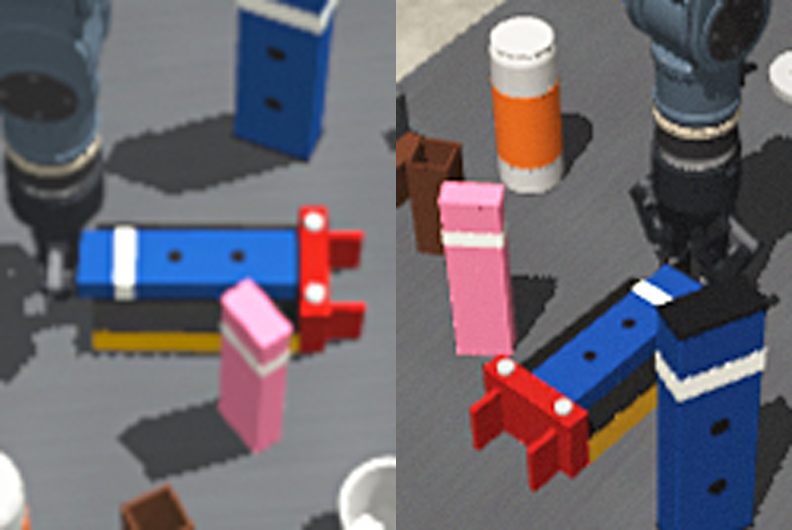

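The post is against the stop, foot at scene crop (300,262) and side crop (520,355), under about 15 N of push. Next I measure squareness, lateral offset and any gap.

```bash
cat > m.py <<'E'
from h import *
def meas():
    for n in ("scene","side"):
        c,W,r,o,ok=cloud(n); H,S,V=cv2.split(cv2.cvtColor(c["image"],cv2.COLOR_BGR2HSV))
        # cast colour pixels on the post's top plane z=.060
        Q=o+r*((.060-o[2])/r[...,2])[...,None]
        E_,D=Q@e,Q@nn
        m=(((H>100)&(H<130)&(S>100))|((V>150)&(S<70)))&(E_>.0)&(E_<.205)&(D>.47)&(D<.58)&(abs(W[...,2]-.06)<.006)
        a,d=E_[m],D[m]; lo,hi=[],[]
        for k in np.arange(.06,.18,.004):
            s=d[abs(a-k)<.002]
            if len(s)>6: lo.append([k,s.min()]);hi.append([k,s.max()])
        L=np.polyfit(*np.array(lo).T,1);U=np.polyfit(*np.array(hi).T,1)
        red=((H<6)|(H>174))&(S>140)&(abs(W[...,2]-.066)<.006)
        B=o+r*((.066-o[2])/r[...,2])[...,None]; rd=(B@nn)[red&(B@e>.18)&(B@e<.23)]; 
        print(n,"edges slope deg",np.degrees([L[0],U[0]]).round(2),"d at mid",np.round([np.polyval(L,.11),np.polyval(U,.11)],4),"stop d range",np.percentile(rd,[.5,99.5]).round(4),"e max",np.percentile(a,[99.5]).round(4))
E
python3 -c "
from m import *
meas()"
```

```text
scene edges slope deg [ 0.22 -1.32] d at mid [0.4942 0.5415] stop d range [0.4746 0.5744] e max [0.1923]
side edges slope deg [-9.38  0.22] d at mid [0.494  0.5373] stop d range [0.4692 0.569 ] e max [0.1966]
```

Both views put the post about 5 mm off the middle line, towards the robot. I nudge it sideways with one finger beside its centre, then press it home again.

```bash
python3 - <<'E'
from m import *
s=manip.read_state(); p=s["ee_pos"]
manip.move_linear(p-.02*e,speed=.1); manip.move_linear(p-.02*e+[0,0,.09],speed=.2); manip.move_gripper(.8)
P=lambda d,z,k=.108: d*nn+k*e+[0,0,z]
c=.518
manip.move_linear(P(c,.29),speed=.25); manip.move_linear(P(c,.213),speed=.15)
fn=lambda: -np.mean([manip.read_state()["wrist_force"]@nn for _ in range(4)])
f0=fn(); hit=None
while c<.540 and (hit is None or c<hit+.006):
    c+=.002 if hit is None else .003; manip.move_linear(P(c,.213),speed=.03); f=fn()-f0; print(round(c,3),f.round(1),end="; ")
    if hit is None and f>2: hit=c
s=manip.read_state(); print(s["clock"],(s["ee_pos"]@nn).round(4)); 
manip.move_linear(P(s["ee_pos"]@nn-.008,.213),speed=.08)
manip.move_linear(P(s["ee_pos"]@nn-.008,.29),speed=.2)
print(manip.read_state()["clock"]); meas()
E
```

```text
0.52 -0.7; 0.522 -0.6; 0.524 -0.9; 0.526 1.1; 0.528 5.1; 0.531 7.6; 0.534 8.0; 36.4583 0.5318
37.2667
scene edges slope deg [-2.18 -2.65] d at mid [0.502  0.5462] stop d range [0.4746 0.573 ] e max [0.1924]
side edges slope deg [-5.01  0.03] d at mid [0.4958 0.5421] stop d range [0.4679 0.569 ] e max [0.196]
```

```bash
python3 - <<'E'
from m import *
P=lambda k,z: .5245*nn+k*e+[0,0,z]
manip.move_linear(P(-.03,.29),speed=.25); manip.move_gripper(.32); manip.move_linear(P(-.03,.2),speed=.18)
f0=fe(); manip.move_linear(P(-.006,.2),speed=.06); k=-.006
while k<.016:
    k+=.002; manip.move_linear(P(k,.2),speed=.025); f=fe()-f0; print(round(k,4),f.round(1),end="; ")
    if f>18: break
s=manip.read_state(); print(s["clock"],(s["ee_pos"]@e).round(4))
manip.move_linear(P(-.03,.2),speed=.1); manip.move_linear(P(-.05,.29),speed=.2)
manip.goto_joints([-50,0,5,93,0,-100]); print(manip.read_state()["clock"])
meas()
snap("pics/a6.png",(("scene",(230,330,150,284)),("side",(215,340,130,297))))
E
```

```text
-0.004 -0.4; -0.002 -0.7; 0.0 0.5; 0.002 -0.7; 0.004 2.5; 0.006 7.3; 0.008 12.5; 0.01 16.8; 0.012 21.5; 41.9833 0.0065
44.35
scene edges slope deg [-0.56 -3.54] d at mid [0.4978 0.5466] stop d range [0.4746 0.5744] e max [0.1923]
side edges slope deg [-7.09 -0.22] d at mid [0.4971 0.5421] stop d range [0.4679 0.569 ] e max [0.1956]
```

View pics/a6.png

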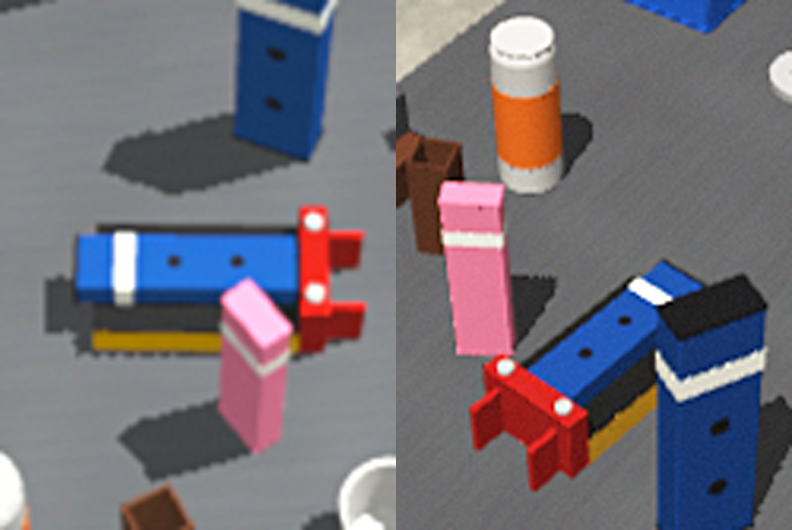

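The final view shows the post lying flat, parallel to the bed, with its foot against the stop at scene crop (300,265), side crop (525,355). The neighbours have not moved and the arm is clear, so I hand it in.

```bash
python3 -c "
from station import manip
print(manip.sign_off())"
```

```text
the job is handed in; nothing more can be done
None
```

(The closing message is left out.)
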